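Clamp an offcut upright in the bench clamp

TASK

Pull the square aluminium section out of the plywood offcut holder and stand it upright on the bed of the bench clamp, midway along the jaws, and let go. Then wind the handwheel clockwise by its crank handle until the moving jaw holds the section tight against the fixed jaw, stop as soon as it is firmly gripped, without crushing it, and let go of the handle. Leave the other things where they are.

Things in the scene. Friction and masses are not known exactly. Their poses are not given: they have to be found in the camera images.
- section: square aluminium box section with closed ends, 40 x 40 mm and 170 mm long, flat sides and flat ends, about 0.3 kg. Origin: centre of its lower end; z runs up along it, x and y are square to its sides. It starts upright in one of the two pockets of the holder, 95 mm of it inside the holder's height of 100 mm
- dowel: round wooden dowel, 36 mm in diameter and 150 mm long, standing in the other pocket of the holder; to be left there. Origin: centre of its lower end
- holder: fixed plywood holder, 74 (x) x 170 (y) x 100 (z) mm, origin at the centre of its underside. Two upright pockets 64 x 64 mm open at the top, centred at y = +49 and -49 mm, floor 5 mm up
- bed (a point): centre of the clamp's flat bed, on its top surface 30 mm above the table; x runs along the jaws (90 mm long), y is the clamping direction (from the moving jaw to the fixed jaw), z up. The clamp is fixed to the table; its grey base plate, 200 x 430 mm and 20 mm thick, lies under all of it. The fixed jaw's face lies at y = +50 mm
- rack (a point): middle of the underside of a fixed wooden beam, 62 (x) x 170 (y) x 30 (z) mm, 275 mm above the bed, bracketed over the handwheel on two thin posts behind it; same axes as the bed. Screwdrivers stand in it, up to 105 mm above this point. It hangs over the far side of the wheel, so the gripper must come in under it, tilted towards the robot
- fixed_jaw: fixed steel jaw, 90 x 30 x 60 mm; origin on its clamping face (facing -y), at bed height in the middle; its top is 60 mm above the bed
- moving_jaw: sliding steel jaw, 90 x 30 x 60 mm; origin on its clamping face (facing +y, towards the fixed jaw), at bed height in the middle. It starts 66 to 90 mm from the fixed jaw, and moves 38 mm per turn of the handwheel; the drive is stiff enough to hold it where it is left
- wheel: black handwheel, 132 mm across, whose face leans 35 degrees towards the robot. Origin: centre of its rim's front face, on the axis; z is the axis, pointing outwards (up and towards the robot). Clockwise, seen from outside, closes the jaw. It stands in front of a grey gear housing; it takes about 0.16 N m to turn while the jaw is free, and noticeably more once it clamps
- crank_grip (a point): point at mid-grip of the crank handle, a freely spinning black grip 24 mm in diameter that stands out from the wheel's face to 62 mm, parallel to the wheel's axis and 52 mm off it. The point lies 38 mm out from the wheel's face; z is along the grip, outwards
- spray_can: closed grey can, 56 mm in diameter and 110 mm tall, standing on the table; bystander. Origin: centre of its underside
- hammer: hammer lying on the table, about 0.25 m long; bystander
Mind the look-alikes: they are no part of the job. Several things have the shape of the section; the one meant has the colours described above.

How it is judged (in metres and radians):
On the way, in this order (a step that is already met when the one before it is completed fails the run):
1. the section stands upright on the bed between the jaws, released (angle between section's own z axis and vertical below 0.06 rad and x of section in the frame of bed between -0.025 and 0.025 m and z of section in the frame of bed between -0.005 and 0.005 m and y of section in the frame of bed between -0.05 and 0.05 m and contact force between section and the fingers below 0.3 N), for 0.2 s.
2. the section is held tight between both jaws (angle between section's own z axis and vertical below 0.06 rad and x of section in the frame of bed between -0.025 and 0.025 m and z of section in the frame of bed between -0.005 and 0.005 m and contact force between section and moving_jaw above 8 N and contact force between section and fixed_jaw above 8 N), for 0.1 s.
At the end, for the whole second after the job is handed in: The section stands upright on the bed (tilted less than 0.06 rad, lower end within 5 mm of the bed's surface, within 25 mm of the bed's centre along the jaws), released and still, and each of the two jaws presses on it with more than 8 N; the dowel is upright in its pocket (all of step 2 and contact force between section and the fingers below 0.3 N and linear speed of section below 0.01 m/s and angle between dowel's own z axis and vertical below 0.3 rad); the robot touches nothing.
It fails at once if the section is crushed: a jaw presses on it with more than 200 N (contact force between section and moving_jaw above 200 N or contact force between section and fixed_jaw above 200 N).
It fails at once if a bystander is moved more than 30 mm (distance of any of dowel, spray_can, hammer from where it was at the start of the episode above 0.03 m).
It also fails if it takes over 70 s, if anything falls off the work surface, if the arm or the gripper's body presses on something with over 40 N, if the wrist force passes 120 N, or if a joint passes its speed limit or range.

ROBOT

A 6-joint arm with a two-finger parallel gripper is mounted at the origin on the work surface. World frame = base frame: x ahead of the robot, y to its left, z up, the work surface at z = 0. Lengths are in mm, angles in rad, forces in N, time in s.
With the tool pointing down it reaches from about 325 to 875 mm from the base axis. Payload 4.4 kg.
Tool frame: the origin (TCP) lies on the centre line of the jaws, within the pads' length; the fingertips stand ahead of it and the grasp point (between the pads) lies 6 mm ahead of it (ctrl.tcp_to_tips is the z of the fingertips in the tool frame, in mm); z points along the fingers, y is the line along which they close (so a half turn about z gives the same grasp; the last joint's range is limited). The gripper opens to 85 mm and grips with 20 to 120 N. Pads are 22 mm wide; open, the fingers measure 114 mm over their backs; the gripper's body (76 mm by 85 mm) begins 54 mm behind the grasp point. The pads swing forward as they close: fully open they stand 13 mm farther back than shut.
Start: joints at [-1.385, 0.207, 1.542, -0, 1.393, -0.15], TCP at [189.464, -542.891, 256.282] pointing down, gripper open.
Joint ranges: [-2.73, 2.73], [-0.86, 2.22], [0.23, 2.46], [-1.11, 4.25], [0.08, 2.63], [-2.82, 2.82]. Speed limits (rad/s): [2.79, 2.79, 3.14, 3.14, 3.14, 3.14].

INTERFACE

Orientations are given as a 3x3 rotation matrix whose columns are the frame's x, y, z axes.
In Python, from plant import ctrl, sensors, optics gives the robot as it stands. Calls block until the motion is done:
- ctrl.move_ptp(position, orientation): joint-space move of the TCP to a pose.
- ctrl.move_l(position, rot=None, vel=150, threshold=None): straight line of the TCP; rot=None keeps the orientation; vel is the mean speed in mm/s. With threshold (N) it stops when the force on the tool has changed by that much, and returns True; else False.
- ctrl.set_joints(angles): joint-space move.
- ctrl.gripper_to(opening, force=None): finger opening in mm; force is the grip in N (None keeps the last); returns when the fingers have stopped.
- ctrl.hold(seconds).
- ctrl.solve_ik(position, orientation): joint angles nearest the present ones, or None.
- sensors.read_state(): the state.
- optics.grab_frame(name): name is "scene" or "side" or "wrist"; returns (picture, depth): 400x640x3 uint8, red, green, blue; 400x640 float32, mm along the optical axis (not along the pixel's ray), 0 where there is no reading.
- optics.camera_params(name): a dict with "mtx" (3x3 intrinsics, pixels), "R" (3x3) and "t" (3): a world point X has camera coordinates R X + t; the wrist camera has in their place "T_tool_cam" (4x4, takes a point from camera to tool coordinates, whose origin is the TCP and whose axes are the flange's). Camera axes: x right, y down, z forward; pixel columns grow to the right and rows downward; lengths in mm; the calibration is good to about 2 mm. A picture is of the moment at which its call begins: read the wrist's pose just before it. camera_params takes no time and is no camera call.
A pose or a line that the arm cannot do raises ctrl.MotionError and nothing moves.
- ctrl.finish_job(): hands the job in; it is judged then, once.
The state is a dict: "t": time; "q": joint angles; "qvel": joint speeds; "tau": joint torques, N m; "eef_pos": TCP position; "eef_rot": TCP orientation; "force": force on the tool from outside, world axes, zero at the start; "wrist_torque": the same for the moment, N m; "grip_width": finger opening in mm; "grasp_force": force on a finger pad.
Only numpy, scipy, OpenCV 4.12 (cv2) and the standard library are available. Lean on these libraries where they do the work, as an engineer would, in place of code of your own. Each camera call takes 0.05 s, during which the arm holds its last target. There are 200 camera calls.

## Working session

There is one attempt and no reset: what is moved stays moved. The work goes in short steps, each a Python script; the robot and the scene stay as the last script left them, time stands still between calls to the robot, and variables do not carry over. Pictures are saved under pics/ and viewed, at most 10 in all, crops included, and the job is handed in when it is done.

```bash
ls; mkdir -p pics; python3 - <<'E'
from plant import ctrl, sensors, optics
import cv2,numpy as np
for n in ("scene","side"):
    p,d=optics.grab_frame(n); cv2.imwrite(f"pics/{n}0.png",p[:,:,::-1]); np.savez(f"pics/{n}0.npz",p=p,d=d)
    c=optics.camera_params(n); print(n,c["mtx"].round(1).tolist(),(-c["R"].T@c["t"]).round(0),c["R"][2].round(2), (d>0).mean())
s=sensors.read_state();print(s["t"],s["eef_rot"].round(2).tolist(),ctrl.tcp_to_tips, optics.camera_params("wrist")["T_tool_cam"].round(2).tolist())
E
```

```text
pics
scene [[514.4, 0.0, 329.3], [0.0, 514.4, 202.2], [0.0, 0.0, 1.0]] [1102. 1212. 1186.] [-0.36 -0.7  -0.61] 0.9837109375
side [[426.5, 0.0, 311.3], [0.0, 426.5, 204.1], [0.0, 0.0, 1.0]] [ 195.  738. 1043.] [ 0.32 -0.57 -0.76] 0.99603125
0.1 [[0.94, 0.33, -0.0], [0.33, -0.94, 0.0], [0.0, -0.0, -1.0]] 25.0 [[-0.0, -0.96, -0.27, 68.49], [1.0, 0.0, -0.0, -0.49], [0.0, -0.27, 0.96, -117.28], [0.0, 0.0, 0.0, 1.0]]
```

View pics/scene0.png

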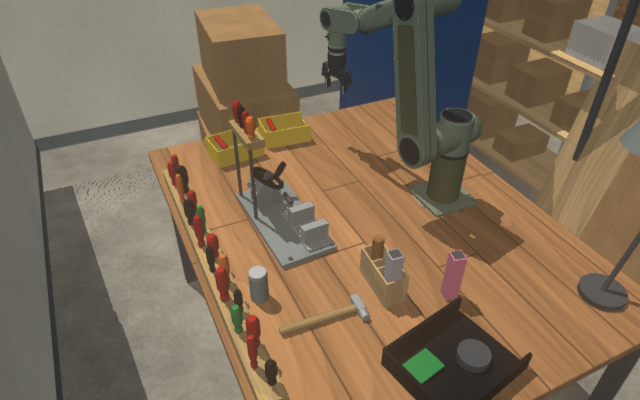

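View pics/side0.png

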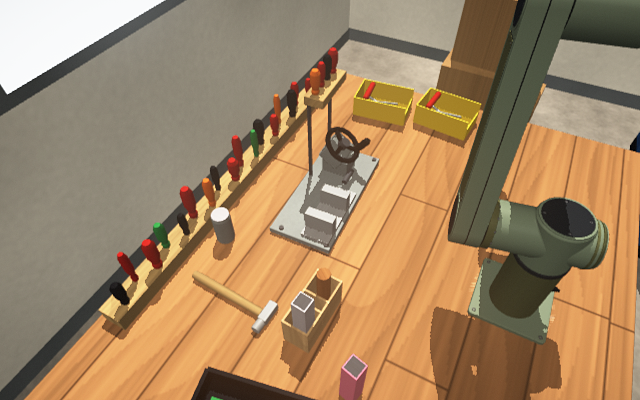

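Scene view: silver section in the holder at (394,262). Things it could be confused with: the pink section (453,275), the dowel (378,245), the grey can (258,285) and the grey jaws (300,213)/(314,235). I choose the silver one in the holder pocket. In the side view it is at (302,310), the dowel at (323,282), the wheel at (342,146) and the jaws at (320,222)/(334,197).

```bash
cat > h.py <<'E'
import numpy as np, cv2
from plant import ctrl, sensors, optics
def cam(n):
    """K, R(world->cam), t"""
    c=optics.camera_params(n)
    if n!="wrist": return c["mtx"],c["R"],c["t"]
    s=sensors.read_state(); T=np.eye(4); T[:3,:3]=s["eef_rot"]; T[:3,3]=s["eef_pos"]
    T=np.linalg.inv(T@c["T_tool_cam"]); return c["mtx"],T[:3,:3],T[:3,3]
def world(d,K,R,t):
    v,u=np.mgrid[:d.shape[0],:d.shape[1]]
    p=np.stack([(u-K[0,2])/K[0,0]*d,(v-K[1,2])/K[1,1]*d,d],-1)
    return (p-t)@R
def ray(px,z,K,R,t):
    px=np.atleast_2d(px).astype(float)
    r=np.c_[(px-K[[0,1],[2,2]])/K[[0,1],[0,1]],np.ones(len(px))]@R; c=-R.T@t
    return c+r*((z-c[2])/r[:,2])[:,None]
def shot(n,name):
    k=cam(n); p,d=optics.grab_frame(n); cv2.imwrite(f"pics/{name}.png",p[:,:,::-1])
    np.savez(f"pics/{name}.npz",p=p,d=d,K=k[0],R=k[1],t=k[2]); return p,d,k
def load(name):
    f=np.load(f"pics/{name}.npz"); return f["p"],f["d"],(f["K"],f["R"],f["t"])
E
python3 - <<'E'
from h import *
for n in ("scene","side"):
    f=np.load(f"pics/{n}0.npz"); k=cam(n); w=world(f["d"],*k)
    pts={"scene":dict(sec=(394,254),dow=(378,238),wheel=(268,178),mj=(300,210),fj=(314,229),can=(258,270),rack=(247,140),pink=(456,254)),
         "side":dict(sec=(302,300),dow=(323,273),mj=(336,192),fj=(320,215),can=(221,214),wheel=(342,146))}[n]
    for a,(u,v) in pts.items(): print(n,a,w[v,u].round(0))
    print("table",w[330,330] if n=="scene" else w[200,430])
for n,(x0,x1,y0,y1) in dict(scene=(220,420,90,310),side=(270,400,100,350)).items():
    p=np.load(f"pics/{n}0.npz")["p"][y0:y1,x0:x1,::-1]; cv2.imwrite(f"pics/{n}0c.png",cv2.resize(p,None,fx=2.3,fy=2.3,interpolation=cv2.INTER_CUBIC))
a,b=[cv2.imread(f"pics/{n}0c.png") for n in ("scene","side")]
h=max(a.shape[0],b.shape[0]); z=lambda m:cv2.copyMakeBorder(m,0,h-m.shape[0],0,0,0)
cv2.imwrite("pics/crop.png",np.hstack([z(a),z(b)])); print(a.shape,b.shape)
E
```

```text
scene sec [449. 344. 172.]
scene dow [445. 250. 156.]
scene wheel [ 620. -216.  130.]
scene mj [571. -49.  89.]
scene fj [565.  52.  82.]
scene can [801. 172. 104.]
scene rack [ 699. -165.  334.]
scene pink [283. 414. 165.]
table [669.11917305 383.23065658  -1.61021133]
side sec [447. 343. 176.]
side dow [443. 247. 155.]
side mj [556. -62.  89.]
side fj [557.  43.  92.]
side can [802. 182. 110.]
side wheel [ 611. -217.  130.]
table [ 303.23201092 -244.5056907    -0.87318385]
(506, 460, 3) (575, 299, 3)
```

View pics/crop.png

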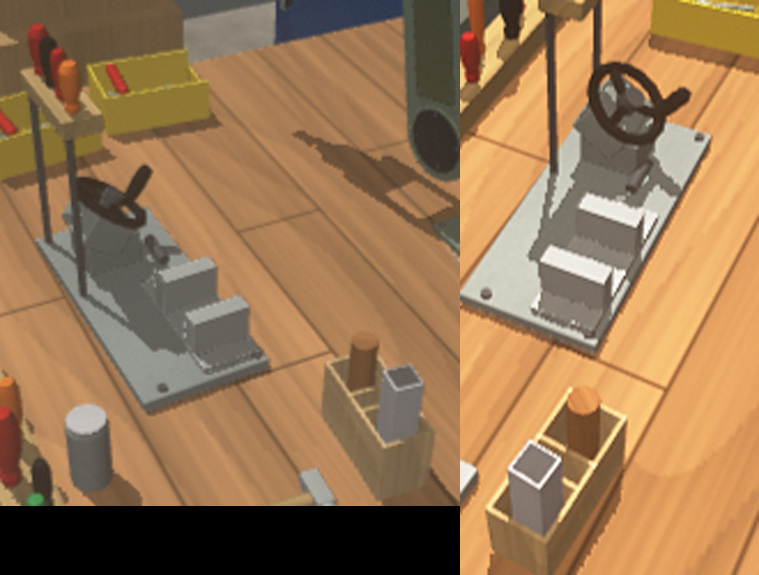

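The crop confirms the silver square section, standing in the front pocket next to the brown dowel. Next: wrist views of the wheel, the jaws and the section.

```bash
cat >> h.py <<'E'
def ori(z,y):
    z=np.array(z,float);z/=np.linalg.norm(z);y=np.array(y,float);y-=z*(y@z);y/=np.linalg.norm(y)
    return np.column_stack([np.cross(y,z),y,z])
E
python3 - <<'E'
from h import *
def go(p,R): 
    ctrl.move_ptp(p,R); s=sensors.read_state(); print("t",s["t"],"q",np.round(s["q"],2))
for y in (1,-1):
    print(y,ctrl.solve_ik([500,-217,330],ori([.57,0,-.82],[0,y,0])),ctrl.solve_ik([449,344,330],ori([0,0,-1],[y,0,0])))
go([490,-217,330],ori([.57,0,-.82],[0,-1,0])); shot("wrist","w1")
go([540,-20,360],ori([0,0,-1],[0,-1,0])); shot("wrist","j1")
for i,(x,y) in enumerate([(449,344),(420,290)]):
    R=ori([0,0,-1],[-1,0,0])
    if ctrl.solve_ik([x,y,330],R) is None: R=ori([0,0,-1],[1,0,0])
    go([x,y,330],R); shot("wrist",f"s{i+1}")
im=[cv2.imread(f"pics/{n}.png") for n in ("w1","j1","s1","s2")]
cv2.imwrite("pics/mos.png",cv2.resize(np.vstack([np.hstack(im[:2]),np.hstack(im[2:])]),(800,500),interpolation=cv2.INTER_AREA))
E
```

```text
1 [-0.79448226 -0.20837704  1.91091944  0.49111638  1.04221037 -2.53065218] [ 5.00762687e-01  1.39339172e-01  1.46800044e+00 -4.44089210e-16
  1.53425304e+00  5.00762687e-01]
-1 [-0.79448226 -0.20837704  1.91091944  0.49111638  1.04221037  0.61094048] [ 5.00762687e-01  1.39339172e-01  1.46800044e+00 -4.44089210e-16
  1.53425304e+00 -2.64082997e+00]
t 1.7583 q [-0.81 -0.23  1.93  0.5   1.05  0.59]
t 2.6417 q [-0.2   0.07  1.48 -0.    1.59  1.37]
t 6.0333 q [ 0.5   0.14  1.47 -0.    1.53 -2.64]
t 6.4417 q [ 0.43  0.02  1.6   0.    1.53 -2.71]
```

View pics/mos.png

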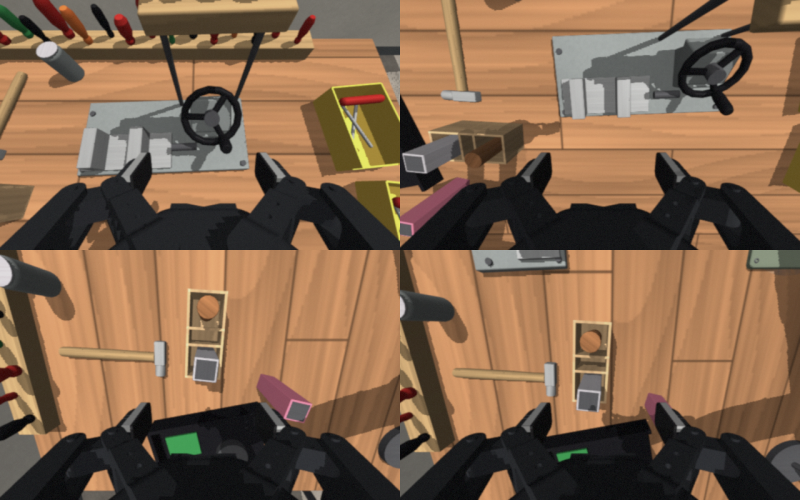

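Mosaic of wrist views (half scale):
- w1: wheel at (212,117), handle end at about (225,145), beam at the top.
- j1: fixed jaw at (582,95), moving jaw at (628,95), handle end at (725,105).
- s1 and s2: section top at (205,372) and (589,400), dowel at (208,307) and (590,342).

Now to measure these points.

```bash
python3 - <<'E'
from h import *
def rect(P):
    r=cv2.minAreaRect(P[:,:2].astype(np.float32)); return np.round(r[0],1),np.round(r[1],1),round(r[2],1)
# section: depth of its top, and rays across the two wrist views
C=[]
for n in ("s1","s2"):
    p,d,k=load(n); w=world(d,*k)
    m=(w[...,2]>165)&(w[...,2]<190)&(abs(w[...,0]-449)<45)&(abs(w[...,1]-344)<45)
    m=cv2.morphologyEx(m.astype(np.uint8),cv2.MORPH_OPEN,np.ones((3,3)))
    P=w[m>0]; print(n,"sec top",rect(P),"z",np.median(P[:,2]).round(1))
    # only top pixels
    c=cv2.minAreaRect(np.argwhere((m>0)&(w[...,2]>np.median(P[:,2])-4))[:,::-1].astype(np.float32))[0]
    C.append((np.array(c),k))
    m=(w[...,2]>148)&(abs(w[...,0]-445)<30)&(abs(w[...,1]-250)<30); P=w[m]; print("  dowel",rect(P),np.median(P[:,2]).round(1))
    m=(w[...,2]>94)&(w[...,2]<106)&(abs(w[...,0]-447)<60)&(abs(w[...,1]-297)<110); P=w[m]; print("  holder",rect(P),np.median(P[:,2]).round(1))
Ps=[k[0]@np.c_[k[1],k[2]] for _,k in C]
X=cv2.triangulatePoints(Ps[0],Ps[1],C[0][0].reshape(2,1),C[1][0].reshape(2,1)).ravel(); print("triang",(X[:3]/X[3]).round(1))
# jaws
for n in ("j1","w1"):
    p,d,k=load(n); w=world(d,*k)
    for nm,y0,y1 in (("mov",-110,0),("fix",15,110)):
        m=(w[...,2]>86)&(w[...,2]<96)&(abs(w[...,0]-560)<70)&(w[...,1]>y0)&(w[...,1]<y1); P=w[m]
        print(n,nm,len(P),rect(P),np.median(P[:,2]).round(1), P[:,1].min().round(1),P[:,1].max().round(1))
    m=(w[...,2]>15)&(w[...,2]<25)&(abs(w[...,0]-570)<160)&(abs(w[...,1]+100)<260); P=w[m]; print("plate",rect(P),np.median(P[:,2]).round(1))
    m=(abs(w[...,0]-560)<30)&(w[...,1]>-15)&(w[...,1]<35)&(w[...,2]<60); P=w[m]; print("bed z",np.percentile(P[:,2],[10,50,90]).round(1))
# wheel
W=[]
for n in ("w1","j1","scene0","side0"):
    if n[-1]=="0":
        f=np.load(f"pics/{n}.npz");p,d=f["p"],f["d"];k=cam(n[:-1])
    else: p,d,k=load(n)
    w=world(d,*k); m=(p.max(-1)<60)&(abs(w[...,0]-610)<110)&(abs(w[...,1]+217)<110)&(w[...,2]>60)&(w[...,2]<260)
    P=w[m]; W.append(P); print(n,len(P),P.min(0).round(),P.max(0).round())
np.savez("pics/W.npz",*W)
rng=np.random.default_rng(0)
for P in W+[np.vstack(W[:2])]:
    best=0
    for _ in range(600):
        a=P[rng.choice(len(P),3,replace=False)]; n=np.cross(a[1]-a[0],a[2]-a[0]); l=np.linalg.norm(n)
        if l<500: continue
        n/=l; i=abs((P-a[0])@n)<4
        if i.sum()>best: best=i.sum(); I=i
    Q=P[I]; c=Q.mean(0); n=np.linalg.svd(Q-c,full_matrices=False)[2][2]; n*=np.sign(n[2])
    e1=np.cross(n,[0,1,0]);e1/=np.linalg.norm(e1);e2=np.cross(n,e1)
    (cx,cy),r=cv2.minEnclosingCircle(np.c_[(Q-c)@e1,(Q-c)@e2].astype(np.float32))
    o=c+cx*e1+cy*e2; h=(P-o)@n
    print("wheel",len(P),best,"c",o.round(1),"r",round(r,1),"n",n.round(3),"lean",np.degrees(np.arccos(n[2])).round(1))
    H=P[(h>25)&(h<70)]; 
    if len(H)>5:
        hc=H.mean(0); print("   handle",len(H),hc.round(1),"h",h[(h>25)&(h<70)].max().round(1),"rad",np.round(np.linalg.norm((hc-o)-n*((hc-o)@n)),1))
E
```

```text
s1 sec top (array([445.6, 344.4]), array([40.4, 40. ]), 83.9) z 174.9
  dowel (array([440.7, 249.8]), array([35. , 40.6]), 23.5) 156.1
  holder (array([446.1, 296.6]), array([170.1,  74.2]), 86.6) 99.6
s2 sec top (array([445.6, 343.9]), array([40.1, 39.9]), 83.7) z 174.9
  dowel (array([446.9, 252.6]), array([59.8, 59.2]), 4.2) 392.5
  holder (array([446.1, 296.8]), array([170.1,  74.1]), 86.7) 99.6
triang [445.7 344.3 171.1]
j1 mov 1378 (array([561.6, -64.2]), array([89.3, 29. ]), 2.5) 89.5 -80.2 -48.5
j1 fix 1396 (array([557.4,  38.9]), array([89.7, 30. ]), 2.0) 89.5 22.7 54.9
plate (array([ 608.5, -113.2]), array([200.4, 428.7]), 2.1) 19.6
bed z [28.6 29.7 31.1]
w1 mov 1141 (array([564.3, -65.1]), array([83. , 30.5]), 1.9) 89.8 -80.8 -49.0
w1 fix 1468 (array([557.2,  38.6]), array([89.9, 31.8]), 1.7) 89.8 21.8 54.8
plate (array([ 608.2, -114. ]), array([199.7, 430.3]), 2.2) 19.8
bed z [28.9 30.3 51.1]
w1 5770 [ 535. -311.   60.] [ 702. -151.  260.]
j1 7770 [ 536. -306.   60.] [ 703. -141.  253.]
scene0 51 [ 558. -289.   95.] [ 668. -172.  162.]
side0 50 [ 557. -294.  106.] [ 701. -169.  177.]
wheel 5770 3407 c [ 642.1 -232.9  146. ] r 100.0 n [-0.576 -0.025  0.817] lean 35.2
   handle 1176 [ 643.5 -242.4  205.3] h 64.2 rad 36.3
wheel 7770 4277 c [ 637.3 -212.3  142.1] r 97.0 n [-0.577 -0.019  0.817] lean 35.2
   handle 1045 [ 607.9 -214.2  176.1] h 63.3 rad 4.5
wheel 51 35 c [ 617.2 -229.1  126.1] r 62.1 n [-0.594 -0.035  0.804] lean 36.5
wheel 50 38 c [ 626.4 -232.3  126.4] r 57.2 n [-0.653  0.06   0.755] lean 41.0
wheel 13540 7571 c [ 643.9 -229.2  146.8] r 102.3 n [-0.572 -0.016  0.82 ] lean 34.9
   handle 2226 [ 627.8 -228.5  192.2] h 65.8 rad 12.9
```

```bash
cat > wheel.py <<'E'
from h import *
a=np.radians(2.1); B=np.array([[np.cos(a),-np.sin(a),0],[np.sin(a),np.cos(a),0],[0,0,1]])
s,c=np.sin(np.radians(35)),np.cos(np.radians(35))
n=B@[-s,0,c]; e2=B@[0,1,0]; e1=np.cross(e2,n)   # e1: far side (up the face), e2: clamp y, n: axis
def wheel(name,verbose=True):
    p,d,k=load(name); w=world(d,*k); o=np.array([617,-229,126.])
    P=w[(p.max(-1)<75)&(np.linalg.norm(w-o,axis=-1)<120)]
    for _ in range(4):
        q=(P-o)@np.c_[e1,e2,n]; r=np.hypot(q[:,0],q[:,1])
        rim=q[(abs(q[:,2])<9)&(r>45)&(r<80)]
        h=np.histogram(rim[:,2],np.arange(-9,9.1,1.)); hz=np.median(rim[abs(rim[:,2]-h[1][h[0].argmax()]-.5)<2.5,2])
        ri=rim[abs(rim[:,2]-hz)<4]
        A=np.c_[2*ri[:,:2],np.ones(len(ri))]; x=np.linalg.lstsq(A,(ri[:,:2]**2).sum(1),rcond=None)[0]
        o=o+e1*x[0]+e2*x[1]+n*hz
    q=(P-o)@np.c_[e1,e2,n]; r=np.hypot(q[:,0],q[:,1])
    ro=r[(abs(q[:,2])<4)&(r<80)]
    cap=q[(q[:,2]>57)&(q[:,2]<67)&(r<75)&(r>25)]; hd=q[(q[:,2]>20)&(q[:,2]<57)&(r<75)&(r>25)]
    ctr=np.array(cv2.minAreaRect(cap[:,:2].astype(np.float32))[0]) if len(cap)>5 else None
    if verbose: print(name,"o",o.round(1),"rim r 2/98%",np.percentile(ro[ro>45],[2,98]).round(1),"cap",len(cap),ctr,np.ptp(cap[:,:2],axis=0).round(1),"h",np.median(cap[:,2]).round(1),
        "rad",np.hypot(*ctr).round(1),"ang",np.degrees(np.arctan2(ctr[1],ctr[0])).round(1),"shaft mean",hd.mean(0).round(1))
    return o,ctr
if __name__=="__main__":
    for x in ("w1","j1"): wheel(x)
    for nm in ("w1",):
        p,d,k=load(nm); w=world(d,*k); m=(w[...,2]>295)&(w[...,2]<345)&(abs(w[...,0]-690)<90)&(abs(w[...,1]+215)<130)
        q=w[m]@B; print("beam clampframe min/max",np.percentile(q,1,0).round(),np.percentile(q,99,0).round())
E
python3 wheel.py
```

```text
w1 o [ 612.9 -233.9  126.3] rim r 2/98% [48.3 63.9] cap 194 [-46.24938202 -23.64482689] [18.1 18.8] h 60.3 rad 51.9 ang -152.9 shaft mean [-38.6 -21.1  41.7]
j1 o [ 614.3 -231.5  127.2] rim r 2/98% [47.5 63.1] cap 155 [-46.49637222 -24.37420273] [17.1 17. ] h 60.4 rad 52.5 ang -152.3 shaft mean [-42.1 -19.6  39.7]
beam clampframe min/max [ 638. -338.  307.] [ 656. -174.  336.]
```

```bash
python3 - <<'E'
from h import *
a=np.radians(-6.2); R=ori([0,0,-1],[np.cos(a),np.sin(a),0])
st=lambda m:(lambda s:print(m,round(s["t"],2),s["eef_pos"].round(1),"w",round(s["grip_width"],1),"gf",round(s["grasp_force"],1),"F",s["force"].round(1)))(sensors.read_state())
ctrl.gripper_to(85)
ctrl.move_ptp([445.6,344.2,260],R); st("above")
print(ctrl.move_l([445.6,344.2,156],vel=120,threshold=8)); st("down")
ctrl.gripper_to(30,50); st("grip")
ctrl.move_l([445.6,344.2,345],vel=150); st("lift")
b=np.radians(2.1); ctrl.move_ptp([558.75,-0.2,345],ori([0,0,-1],[np.cos(b),np.sin(b),0])); st("over clamp")
shot("side","side1"); p,d,k=shot("scene","scene1")
x=cv2.imread("pics/side1.png")[60:300,220:480]; y=cv2.imread("pics/scene1.png")[90:330,200:400]
cv2.imwrite("pics/c1.png",cv2.resize(np.hstack([x,y]),None,fx=1.7,fy=1.7))
E
```

```text
above 9.5 [445.6 344.2 260.1] w 84.8 gf 0.0 F [-0.1 -0.6  0.5]
False
down 10.52 [446.3 344.6 156.9] w 85.0 gf 0.0 F [0.1 0.8 0.1]
grip 11.0 [446.  344.5 156.7] w 39.6 gf 51.3 F [-0.   0.4  3.5]
lift 12.41 [445.  343.9 343.5] w 39.3 gf 50.7 F [-0.4  0.2 -2.7]
over clamp 13.77 [558.6   0.8 344.9] w 39.9 gf 50.7 F [ 0.3  0.6 -2.8]
```

View pics/c1.png

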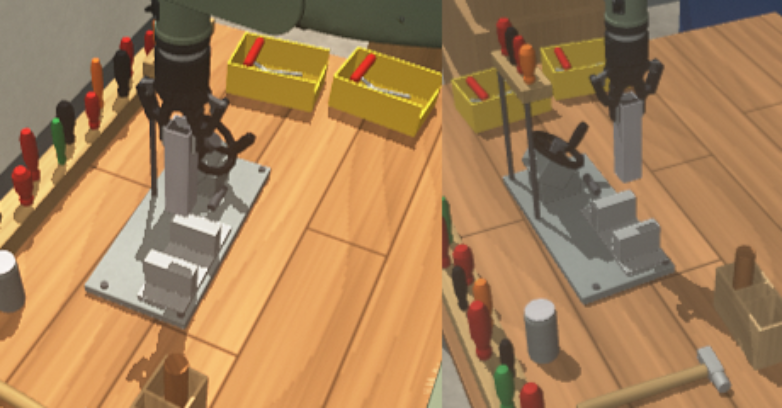

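The section hangs upright in the fingers above the jaws (side crop (178,165), scene crop (628,140)), and the dowel stayed in its pocket. Lowering now.

```bash
python3 - <<'E'
from h import *
st=lambda m:(lambda s:print(m,round(s["t"],2),s["eef_pos"].round(1),"w",round(s["grip_width"],1),"gf",round(s["grasp_force"],1),"F",s["force"].round(1)))(sensors.read_state())
X=[558.75,-0.2]
print(ctrl.move_l(X+[200],vel=120,threshold=10)); st("near")
print(ctrl.move_l(X+[177],vel=25,threshold=4)); st("touch")
ctrl.gripper_to(75); ctrl.hold(.3); st("open")
ctrl.move_l(X+[300],vel=150); 
ctrl.move_ptp([490,-30,390],ori([0.25,0,-1],[0,-1,0])); ctrl.hold(.1); p,d,k=shot("wrist","p1"); st("view")
w=world(d,*k); m=(w[...,2]>188)&(w[...,2]<212)&(abs(w[...,0]-558)<60)&(abs(w[...,1])<60)
P=w[m]; r=cv2.minAreaRect(P[:,:2].astype(np.float32)); print(r,np.median(P[:,2]))
a=np.radians(2.1); q=np.array(r[0])-[559.7,-26.2]; print("bed frame",q@[np.cos(a),np.sin(a)],q@[-np.sin(a),np.cos(a)])
# plane tilt of top
c=P.mean(0); n=np.linalg.svd(P-c,full_matrices=False)[2][2]; print("normal",n.round(3))
E
```

```text
False
near 15.22 [ 5.595e+02 -3.000e-01  2.011e+02] w 39.6 gf 50.7 F [ 0.2  0.4 -2.4]
True
touch 15.93 [ 5.587e+02 -3.000e-01  1.817e+02] w 39.4 gf 51.6 F [-0.2 -0.1  3.9]
open 16.67 [557.1   0.  180.1] w 75.1 gf 0.0 F [-0.3  0.3 -0.1]
view 19.1 [490.1 -29.9 389.4] w 75.1 gf 0.0 F [-0.5  0.1  0.1]
((558.1337890625, 0.2790088653564453), (40.188228607177734, 40.050899505615234), 2.0733602046966553) 199.97513046963846
bed frame -0.594869972790041 26.51861717563423
normal [-0.006 -0.011  1.   ]
```

View pics/p1.png

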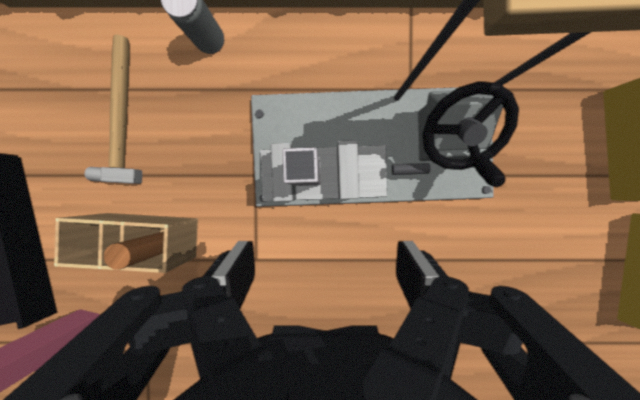

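p1 shows the section upright on the bed at (300,165), next to the fixed jaw, and the handle end at (487,170). The measured pose is x -0.6 mm, y +26.5 mm, with the top at 200 mm as it must be. Next, plan the crank circle.

```bash
python3 - <<'E'
from wheel import *
wheel("p1")
o=np.array([613.6,-232.7,126.7])
for nm,y in dict(pe2=e2,me2=-e2,pe1=e1,me1=-e1).items():
  for tilt in (0,10):
    z=-n*np.cos(np.radians(tilt))+e1*np.sin(np.radians(tilt)); R=ori(z,y)
    Q=[]
    for A in np.radians(np.arange(-152,-152-361,-15)):
        g=o+52*(e1*np.cos(A)+e2*np.sin(A))+38*n
        Q.append(ctrl.solve_ik(g-6*z,R))
    ok=[q for q in Q if q is not None]
    print(nm,tilt,len(ok),len(Q),(np.min(ok,0).round(2),np.max(ok,0).round(2)) if ok else "")
E
```

```text
p1 o [ 613.7 -231.7  126.7] rim r 2/98% [47.5 63.4] cap 143 [-46.79769516 -24.31398392] [16.7 17.5] h 60.2 rad 52.7 ang -152.5 shaft mean [-41.6 -19.   40.3]
pe2 0 16 25 (array([-0.77,  0.14,  1.76,  0.57,  0.62, -2.81]), array([-0.59,  0.26,  2.01,  0.7 ,  0.75, -2.58]))
pe2 10 0 25 
me2 0 25 25 (array([-0.8 ,  0.14,  1.76,  0.57,  0.62,  0.24]), array([-0.59,  0.26,  2.01,  0.74,  0.75,  0.56]))
me2 10 25 25 (array([-0.86,  0.14,  1.86,  0.93,  0.56, -0.17]), array([-0.65,  0.25,  2.1 ,  1.14,  0.69,  0.19]))
pe1 0 25 25 (array([-0.8 ,  0.14,  1.76,  0.57,  0.62, -1.33]), array([-0.59,  0.26,  2.01,  0.74,  0.75, -1.01]))
pe1 10 25 25 (array([-0.86,  0.14,  1.86,  0.93,  0.56, -1.74]), array([-0.65,  0.25,  2.1 ,  1.14,  0.69, -1.38]))
me1 0 25 25 (array([-0.8 ,  0.14,  1.76,  0.57,  0.62,  1.81]), array([-0.59,  0.26,  2.01,  0.74,  0.75,  2.13]))
me1 10 25 25 (array([-0.86,  0.14,  1.86,  0.93,  0.56,  1.4 ]), array([-0.65,  0.25,  2.1 ,  1.14,  0.69,  1.76]))
```

```bash
cat > crank.py <<'E'
from wheel import *
o=np.array([613.7,-232.4,126.8]); R=ori(-n,e1)
def tcp(A,h=44): return o+52*(e1*np.cos(A)+e2*np.sin(A))+h*n
def read():
    s=sensors.read_state(); v=s["eef_pos"]-o; f=s["force"]; A=np.arctan2(v@e2,v@e1)
    rad=e1*np.cos(A)+e2*np.sin(A); tan=e1*np.sin(A)-e2*np.cos(A)
    return dict(t=round(s["t"],2),ang=round(np.degrees(A),1),r=round(np.hypot(v@e1,v@e2),1),h=round(v@n,1),
      Ft=round(-f@tan,1),Fr=round(f@rad,1),Fn=round(f@n,1),w=round(s["grip_width"],1),gf=round(s["grasp_force"],1))
E
python3 - <<'E'
from crank import *
A=np.radians(-152.5)
ctrl.gripper_to(60)
ctrl.move_ptp(tcp(A,160),R); print(read())
print(ctrl.move_l(tcp(A),vel=120,threshold=8)); print(read())
ctrl.gripper_to(15,60); print(read())
for i in range(1,5):
    ctrl.move_l(tcp(A-np.radians(15*i)),vel=60); print(read())
E
```

```text
{'t': 21.58, 'ang': np.float64(-152.4), 'r': np.float64(51.7), 'h': np.float64(160.1), 'Ft': np.float64(0.4), 'Fr': np.float64(-0.5), 'Fn': np.float64(-0.4), 'w': 59.8, 'gf': 0.0}
False
{'t': 22.7, 'ang': np.float64(-152.0), 'r': np.float64(51.7), 'h': np.float64(44.4), 'Ft': np.float64(0.7), 'Fr': np.float64(0.5), 'Fn': np.float64(-0.3), 'w': 60.0, 'gf': 0.0}
{'t': 23.12, 'ang': np.float64(-152.5), 'r': np.float64(52.7), 'h': np.float64(44.7), 'Ft': np.float64(-2.0), 'Fr': np.float64(2.7), 'Fn': np.float64(7.3), 'w': 22.3, 'gf': 58.3}
{'t': 23.5, 'ang': np.float64(-167.1), 'r': np.float64(53.0), 'h': np.float64(44.7), 'Ft': np.float64(-0.4), 'Fr': np.float64(4.9), 'Fn': np.float64(7.1), 'w': 22.5, 'gf': 60.3}
{'t': 23.88, 'ang': np.float64(177.7), 'r': np.float64(53.4), 'h': np.float64(44.6), 'Ft': np.float64(0.8), 'Fr': np.float64(5.4), 'Fn': np.float64(10.7), 'w': 22.5, 'gf': 60.6}
{'t': 24.25, 'ang': np.float64(162.4), 'r': np.float64(53.6), 'h': np.float64(44.7), 'Ft': np.float64(0.6), 'Fr': np.float64(6.5), 'Fn': np.float64(11.8), 'w': 22.8, 'gf': 60.8}
{'t': 24.62, 'ang': np.float64(147.4), 'r': np.float64(53.7), 'h': np.float64(44.7), 'Ft': np.float64(0.9), 'Fr': np.float64(5.8), 'Fn': np.float64(12.8), 'w': 22.6, 'gf': 60.9}
```

```bash
python3 - <<'E'
from crank import *
A=np.radians(-152.5); r=53.
def tc(deg):
    a=A-np.radians(deg); return o+r*(e1*np.cos(a)+e2*np.sin(a))+46*n
for i in range(5,18):
    ctrl.move_l(tc(15*i),vel=60); s=read(); print(15*i,round(r,1),{k:float(v) for k,v in s.items()})
    r=np.clip(r+.5*s["Fr"]/3.5,49,57)
    if s["Ft"]>8: break
np.save("pics/r.npy",[15*i,r]); shot("side","side2")
E
```

```text
75 53.0 {'t': 25.01, 'ang': 133.1, 'r': 53.8, 'h': 45.0, 'Ft': 0.2, 'Fr': -3.1, 'Fn': -16.5, 'w': 22.5, 'gf': 61.8}
90 52.6 {'t': 25.39, 'ang': 118.2, 'r': 53.6, 'h': 45.0, 'Ft': -0.9, 'Fr': -0.3, 'Fn': -15.0, 'w': 22.2, 'gf': 62.0}
105 52.5 {'t': 25.77, 'ang': 103.4, 'r': 53.4, 'h': 45.0, 'Ft': -0.9, 'Fr': -1.1, 'Fn': -15.5, 'w': 22.5, 'gf': 62.0}
120 52.4 {'t': 26.14, 'ang': 88.3, 'r': 53.0, 'h': 45.1, 'Ft': -0.3, 'Fr': -0.8, 'Fn': -14.3, 'w': 22.3, 'gf': 61.9}
135 52.2 {'t': 26.52, 'ang': 72.6, 'r': 52.6, 'h': 45.1, 'Ft': -0.6, 'Fr': -0.9, 'Fn': -16.6, 'w': 22.2, 'gf': 61.8}
150 52.1 {'t': 26.89, 'ang': 56.9, 'r': 52.1, 'h': 45.1, 'Ft': -0.9, 'Fr': -1.5, 'Fn': -18.6, 'w': 22.6, 'gf': 61.6}
165 51.9 {'t': 27.27, 'ang': 41.5, 'r': 51.7, 'h': 45.1, 'Ft': -0.3, 'Fr': -1.9, 'Fn': -19.3, 'w': 22.1, 'gf': 61.5}
180 51.6 {'t': 27.64, 'ang': 26.8, 'r': 51.2, 'h': 45.1, 'Ft': -0.8, 'Fr': -3.4, 'Fn': -17.6, 'w': 22.6, 'gf': 61.7}
195 51.1 {'t': 28.02, 'ang': 12.1, 'r': 50.9, 'h': 45.1, 'Ft': 0.0, 'Fr': -3.6, 'Fn': -16.3, 'w': 22.4, 'gf': 61.9}
210 50.6 {'t': 28.39, 'ang': -2.7, 'r': 50.6, 'h': 45.0, 'Ft': -0.5, 'Fr': -2.8, 'Fn': -16.2, 'w': 22.3, 'gf': 61.9}
225 50.2 {'t': 28.76, 'ang': -17.6, 'r': 50.3, 'h': 45.0, 'Ft': -1.0, 'Fr': -1.7, 'Fn': -16.3, 'w': 22.5, 'gf': 61.9}
240 50.0 {'t': 29.12, 'ang': -32.4, 'r': 50.2, 'h': 45.0, 'Ft': -0.7, 'Fr': -2.4, 'Fn': -16.6, 'w': 22.2, 'gf': 61.8}
255 49.6 {'t': 29.49, 'ang': -47.2, 'r': 50.2, 'h': 45.0, 'Ft': -1.4, 'Fr': -0.0, 'Fn': -18.5, 'w': 22.3, 'gf': 61.6}
```

```bash
cat >> crank.py <<'E'
c0=np.radians(122); o2=o+1.75*(e1*np.cos(c0)+e2*np.sin(c0))
def tg(deg):
    a=np.radians(-152.5-deg); return o2+52*(e1*np.cos(a)+e2*np.sin(a))+45*n
def cmdang():  # present angle about the true centre, as turned degrees
    v=sensors.read_state()["eef_pos"]-o2; return (-152.5-np.degrees(np.arctan2(v@e2,v@e1)))%360
E
python3 - <<'E'
from crank import *
print(cmdang()); x0=cmdang(); d=x0
while d<x0+75:
    d+=5 if d<x0+20 else 3
    ctrl.move_l(tg(d),vel=20); s=read(); print(round(d,1),"act",round(cmdang(),1),{k:float(s[k]) for k in("t","Ft","Fr","Fn","w")})
    if s["Ft"]>5: break
E
```

```text
255.0616261394697
260.1 act 258.4 {'t': 29.91, 'Ft': 0.4, 'Fr': -4.7, 'Fn': -8.4, 'w': 22.4}
265.1 act 263.3 {'t': 30.28, 'Ft': 0.7, 'Fr': -3.3, 'Fn': -10.6, 'w': 22.7}
270.1 act 268.1 {'t': 30.66, 'Ft': 2.1, 'Fr': -3.6, 'Fn': -11.3, 'w': 22.4}
275.1 act 272.9 {'t': 31.03, 'Ft': 0.9, 'Fr': -4.4, 'Fn': -12.0, 'w': 22.0}
278.1 act 275.8 {'t': 31.32, 'Ft': 1.2, 'Fr': -3.3, 'Fn': -12.0, 'w': 22.4}
281.1 act 278.7 {'t': 31.6, 'Ft': 1.2, 'Fr': -2.4, 'Fn': -12.0, 'w': 22.5}
284.1 act 281.7 {'t': 31.88, 'Ft': 2.1, 'Fr': -3.0, 'Fn': -12.3, 'w': 22.3}
287.1 act 284.5 {'t': 32.17, 'Ft': 1.9, 'Fr': -3.3, 'Fn': -12.9, 'w': 22.4}
290.1 act 287.5 {'t': 32.45, 'Ft': 1.3, 'Fr': -2.5, 'Fn': -13.8, 'w': 22.1}
293.1 act 290.4 {'t': 32.73, 'Ft': 1.2, 'Fr': -1.8, 'Fn': -14.5, 'w': 22.3}
296.1 act 293.3 {'t': 33.02, 'Ft': 1.6, 'Fr': -1.7, 'Fn': -14.7, 'w': 22.2}
299.1 act 296.1 {'t': 33.3, 'Ft': 2.3, 'Fr': -2.8, 'Fn': -14.2, 'w': 21.7}
302.1 act 299.1 {'t': 33.58, 'Ft': 1.9, 'Fr': -1.8, 'Fn': -15.9, 'w': 22.6}
305.1 act 302.0 {'t': 33.87, 'Ft': 2.5, 'Fr': -2.0, 'Fn': -16.3, 'w': 22.5}
308.1 act 304.9 {'t': 34.15, 'Ft': 2.1, 'Fr': -0.5, 'Fn': -16.0, 'w': 22.2}
311.1 act 307.9 {'t': 34.43, 'Ft': 0.7, 'Fr': -0.4, 'Fn': -15.7, 'w': 22.3}
314.1 act 310.7 {'t': 34.72, 'Ft': 1.4, 'Fr': 0.2, 'Fn': -16.6, 'w': 22.8}
317.1 act 313.7 {'t': 35.0, 'Ft': 2.5, 'Fr': -0.1, 'Fn': -18.3, 'w': 22.6}
320.1 act 316.6 {'t': 35.28, 'Ft': 2.4, 'Fr': 0.7, 'Fn': -16.7, 'w': 22.4}
323.1 act 319.5 {'t': 35.57, 'Ft': 2.7, 'Fr': 1.1, 'Fn': -18.4, 'w': 22.6}
326.1 act 322.5 {'t': 35.85, 'Ft': 1.3, 'Fr': 0.8, 'Fn': -18.5, 'w': 22.6}
329.1 act 325.4 {'t': 36.13, 'Ft': 1.4, 'Fr': 1.0, 'Fn': -18.1, 'w': 22.3}
332.1 act 326.6 {'t': 36.42, 'Ft': 5.4, 'Fr': 1.5, 'Fn': -24.2, 'w': 22.2}
```

```bash
python3 - <<'E'
from crank import *
d=332.1
for _ in range(4):
    ctrl.hold(.1); F=np.mean([read()["Ft"] for _ in range(1)]); print("hold",read()["Ft"],round(cmdang(),2))
    if F>7.5: break
    d+=1.5; ctrl.move_l(tg(d),vel=10); s=read(); print(round(d,1),"act",round(cmdang(),2),{k:float(s[k]) for k in("t","Ft","Fr","Fn","w")})
E
```

```text
hold 5.7 326.52
333.6 act 326.7 {'t': 36.81, 'Ft': 8.5, 'Fr': 1.1, 'Fn': -28.9, 'w': 22.7}
hold 7.7 326.7
```

```bash
python3 - <<'E'
from crank import *
ctrl.move_l(tg(334.8)-.7*n,vel=10); ctrl.hold(.1); s=read(); print("act",round(cmdang(),2),{k:float(v) for k,v in s.items()})
# unload before opening, then open and back out along the axis
ctrl.gripper_to(60); ctrl.hold(.1); print(read())
v=sensors.read_state()["eef_pos"]; ctrl.move_l(v+110*n,vel=120)
ctrl.move_ptp([490,-30,390],ori([0.25,0,-1],[0,-1,0])); ctrl.hold(.1); p,d,k=shot("wrist","p2")
w=world(d,*k); m=(w[...,2]>188)&(w[...,2]<212)&(abs(w[...,0]-558)<60)&(abs(w[...,1])<60)
P=w[m]; r=cv2.minAreaRect(P[:,:2].astype(np.float32)); print(r,np.median(P[:,2]))
q=np.array(r[0])-[559.7,-26.2]; print("bed frame",q@B[:2,:2]); c=P.mean(0); print(np.linalg.svd(P-c,full_matrices=False)[2][2].round(3))
m=(w[...,2]>86)&(w[...,2]<96)&(abs(w[...,0]-560)<70)&(w[...,1]>-110)&(w[...,1]<100); q=(w[m]-[559.7,-26.2,0])@B
print("jaw tops y (bed): moving",q[q[:,1]<20,1].min().round(1),q[q[:,1]<20,1].max().round(1),"fixed",np.percentile(q[q[:,1]>45,1],[1,99]).round(1))
wheel("p2"); print(sensors.read_state()["t"],sensors.read_state()["force"].round(1))
E
```

```text
act 326.74 {'t': 37.29, 'ang': -120.9, 'r': 51.7, 'h': 45.1, 'Ft': 8.2, 'Fr': 1.4, 'Fn': -23.5, 'w': 22.6, 'gf': 61.1}
{'t': 37.84, 'ang': np.float64(-128.6), 'r': np.float64(51.4), 'h': np.float64(44.6), 'Ft': np.float64(0.4), 'Fr': np.float64(-0.8), 'Fn': np.float64(0.4), 'w': 59.6, 'gf': 0.0}
((557.81591796875, 3.887605667114258), (39.892730712890625, 40.04884719848633), 2.1496739387512207) 199.92897612745998
bed frame [-0.78029521 30.1364384 ]
[-0.013 -0.012  1.   ]
jaw tops y (bed): moving -19.6 12.5 fixed [50.5 80.1]
p2 o [ 613.7 -231.7  126.8] rim r 2/98% [47.7 63.4] cap 159 [-24.65797424 -47.06059647] [17.6 18. ] h 60.3 rad 53.1 ang -117.7 shaft mean [-20.2 -41.   40.5]
41.2333 [-0.1 -0.4  0.4]
```

View pics/p2.png

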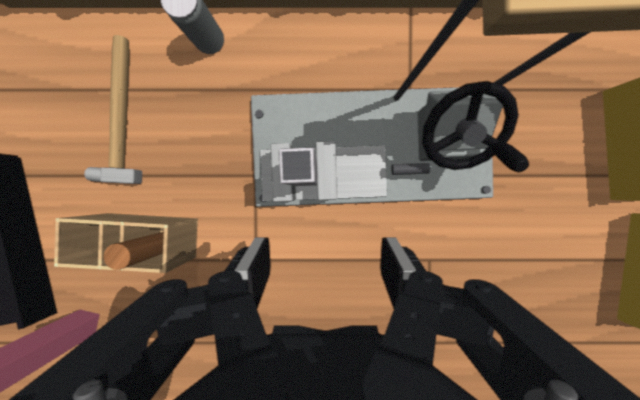

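p2 shows the section at (297,165), square and upright between the jaws. It sits at y = 30.1 mm, flush with the fixed jaw (limit 30), and the moving jaw's face is against its other side. The wheel stayed put after I let go, the dowel and hammer have not moved, and the gripper is clear. The tangential force at the handle rose from about 2 N to 8 N, which puts the clamping force at roughly 50 N. Handing in.

```bash
python3 -c "
from plant import ctrl
print(ctrl.finish_job())"
```

```text
the job is handed in; nothing more can be done
None
```

I handed the job in at about 41 s; the judge gave no verdict. The section stands upright mid-jaws, clamped against the fixed jaw at an estimated 50 N (from handle force, not measured directly), with the handle released and the dowel and hammer undisturbed in the last picture.

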